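Extend a telescoping work support by one hole and lay a profile in it

TASK

Widen the telescoping work support by exactly one hole: press its red thumb button down, slide the tube out, and let the button pop up fully in the very next hole. Then lay the aluminium profile in both forks, lengthwise along the support, and let go of it. Work the button and tube gently (never more than about 25 N) and leave the other things on the bench alone.

Things in the scene. Friction and masses are not known exactly. Their poses are not given: they have to be found in the camera images.
- stand: Fixed part of the support: grey square outer tube, 34 mm wide, 250 mm long, top 62 mm above the bench, on two feet 110 mm wide. Origin on the bench; y runs along the tube, +y is the way the inner tube slides out, z up. In this frame the outer tube spans y -150 to +100 mm.
- first_hole (a point): Centre of the hole the button starts in, at (0, -60, 62) mm in the stand's frame. An 8 mm slot runs along the tube's top, widened to 16 mm long holes. The next hole, in the yellow strip, is 40 to 64 mm further along +y: it differs between supports and is not measured, so see or feel for it. One more, wrong, hole lies 38 mm beyond that.
- near_fork (a point): Middle of the floor of the stand's black fork, at (0, -141, 100) mm in the stand's frame. Both forks: floor 100 mm above the bench, 16 mm long along the tube, a channel open along the tube, 34 mm wide between its arms, which flare out above 120 mm; tops at 137 mm.
- far_fork (a point): Middle of the floor of the black fork on the sliding tube's outer end, like the other fork, at (0, 120 mm + joint tube, 100 mm) in the stand's frame.
- pad (a point): Centre of the flat top of the red thumb button, which rides on the sliding tube; axes as the stand's. At (0, -60 mm + joint tube, 76 mm - joint button) in the stand's frame. Pad 30 mm across the tube, 46 mm along it, with a ridge 6 mm thick and 10 mm high across each end: 34 mm of flat lies between for a fingertip. Press on the flat, push against a ridge.
- tube (a joint): Slide-out of the inner tube in m along the stand's +y: 0 with the button centred in the first hole, where it starts. Play in a hole 2 mm either way; friction 3 to 5 N in all at low speed. The button in a hole stops it firmly. Do not load tube or button with more than 25 N.
- button (a joint): How far the button is pressed, in m: 0 popped up in a hole, 0.007 hard stop; spring 5 N at 0, 10 N at 0.007. Past 0.0045 it frees the tube. Between holes the roof keeps it at 0.004, so hold it down only for the first 6 to 25 mm of slide; then, not held, it pops up by itself in the next hole and locks the tube.
- profile: Aluminium square profile, 20 x 20 mm, 380 mm long along its y axis, 0.2 to 0.42 kg, lying loose on the bench. Origin at the centre of its underside.
- pliers: pliers with red handles, about 180 mm long, loose on the bench; a bystander
- screwdriver: screwdriver with an orange handle, loose on the bench; a bystander
- tape: roll of blue tape, 66 mm across, 19 mm high, lying flat, loose; a bystander
- socket: white double surface socket, 55 x 130 mm, 45 mm high, loose; a bystander

How it is judged:
On the way, in this order (a step that is already met when the one before it is completed fails the run):
1. the button has popped up in the very next hole (tube slid out 34 to 70 mm, button less than 2 mm down) (value of joint tube between 0.034 and 0.07 m and value of joint button below 0.002 m), for 0.2 s.
2. the profile lies in both forks (z of profile in the frame of stand between 0.094 and 0.107 m and x of profile in the frame of stand between -0.015 and 0.015 m and angle between the y axis of profile and the y axis of stand, either way round below 0.12 rad and contact force between profile and stand above 0.2 N and contact force between profile and tube above 0.2 N and linear speed of profile below 0.03 m/s), for 0.2 s.
At the end, for the whole second after the job is handed in: Button under 2 mm down in the very next hole (tube out 34 to 70 mm); profile at rest on both forks (0.2 N on each), released, underside 94 to 107 mm above the bench, within 15 mm of the support's centre line and 0.12 rad of its direction (all of step 1 and all of step 2); the robot touches nothing.
It fails at once if button or sliding tube pressed or pushed with more than 25 N (contact force between the fingers and tube above 25 N).
It fails at once if a bystander (pliers, screwdriver, tape, socket) moved by more than 30 mm (distance of any of pliers, screwdriver, tape, socket from where it was at the start of the episode above 0.03 m).
It also fails if it takes over 51 s, if anything falls off the work surface, if the arm or the gripper's body presses on something with over 40 N, if the wrist force passes 120 N, or if a joint passes its speed limit or range.

ROBOT

A 7-joint arm with a two-finger parallel gripper is mounted at the origin on the work surface. World frame = base frame: x ahead of the robot, y to its left, z up, the work surface at z = 0. Lengths are in m, angles in rad, forces in N, time in s.
With the tool pointing down it reaches from about 0.425 to 0.8 m from the base axis. Payload 8.3 kg.
Tool frame: the origin (TCP) lies at the very end of the fingers, on their centre line; the grasp point (between the pads) lies robot.pinch_z behind it (robot.pinch_z is the distance from the TCP to the grasp point, in m); z points along the fingers, y is the line along which they close (so a half turn about z gives the same grasp; the last joint's range is limited). The gripper opens to 85 mm and grips with 20 to 120 N. Pads are 22 mm wide; open, the fingers measure 114 mm over their backs; the gripper's body (76 mm by 85 mm) begins 54 mm behind the grasp point. The pads swing forward as they close: fully open they stand 13 mm farther back than shut.
Start: joints at [1.114, 0.383, 0.016, 1.37, -0.006, 1.388, -0.046], TCP at [0.24, -0.577, 0.231] pointing down, gripper open.
Joint ranges: [-2.95, 2.95], [-0.25, 2.06], [-1.52, 1.56], [0.18, 2.33], [-1.44, 4.58], [0.02, 2.06], [-3.01, 3.01]. Speed limits (rad/s): [2.39, 2.39, 3.01, 3.01, 3.14, 3.14, 3.14].

INTERFACE

Orientations are given as a unit quaternion [w, x, y, z].
In Python, from plant import robot gives the robot as it stands.
- The arm moves only by the tool servo_tool, never from a script. Its argument "deltas" is a list of rows, each a list of 4 numbers: the shift along the tool's x, y, z in m, then the turn about the tool's z in rad. A call has 1 to 10 rows; each row is the pose to reach, as a shift and turn from the pose commanded when the call began, along the tool's axes at that moment; what a row does not reach only later rows make up. A row lasts 1/10 s, in which the tool goes at most 50 mm and 8.59 degrees, less where a joint would pass 70% of its speed; a pose out of reach is approached as far as the arm can. A call with a gripper value outside its range is refused whole. "claw" is the finger opening in m, from 0 to 0.0854, set as the call begins (left out, the last holds). The fingers move at their own pace and stop on an object; "grip_force" is the grip in N (left out, the last holds). Time passes only in rows, so rows that repeat a pose let the fingers close. It gives the time, the measured TCP pose, the force, the opening and the grip force at its end, in the units of the state.
- robot.observe(): the state, without advancing time (a new reading comes with each control period).
- robot.grab_frame(name): name is "scene" or "top" or "wrist"; returns a dict with "frame" (384x512x3 uint8, red, green, blue), "range_z" (384x512 float32, m along the optical axis (not along the pixel's ray), 0 where there is no reading), "fx", "fy", "cx", "cy" (pixels), "R" (3x3) and "t" (3): a world point X has camera coordinates R X + t; the wrist camera has in their place "mount" (4x4, takes a point from camera to tool coordinates, whose origin is the TCP and whose axes are the flange's). Camera axes: x right, y down, z forward; pixel columns grow to the right and rows downward; lengths in m; the calibration is good to about 2 mm. A picture is of the moment at which its call begins: read the wrist's pose just before it.
- robot.finish_job(): hands the job in; it is judged then, once.
The state is a dict: "t": time; "joint_pos": joint angles; "qd": joint speeds; "effort": joint torques, N m; "eef_pos": TCP position; "tcp_rot": TCP orientation; "ft_force": force on the tool from outside, world axes, zero at the start; "ft_torque": the same for the moment, N m; "gripper_width": finger opening in m; "gripper_force": force on a finger pad.
Only numpy, scipy, OpenCV 4.12 (cv2) and the standard library are available. Lean on these libraries where they do the work, as an engineer would, in place of code of your own. Each camera call takes 0.05 s, during which the arm holds its last target. There are 200 camera calls.

## Working session

There is one attempt and no reset: what is moved stays moved. The work goes in short steps, Python scripts to look and compute and a tool call to move; the robot and the scene stay as the last step left them, time stands still between calls to the robot, and variables do not carry over. Pictures are saved under pics/ and viewed, at most 10 in all, crops included, and the job is handed in when it is done.

Besides the shell and the picture viewer there is one more tool, called as name(argument=value, ...), one argument or row to a line, values as JSON. servo_tool: Moves the arm, as the interface text tells. Its arguments: {"type":"object","properties":{"deltas":{"type":"array","items":{"type":"array","items":{"type":"number"}}},"claw":{"type":"number"},"grip_force":{"type":"number"}},"required":["deltas"]}

```bash
ls; mkdir -p pics
python3 - <<'E'
from plant import robot
import cv2,numpy as np,pickle
s=robot.observe();print(s,robot.pinch_z)
d={n:robot.grab_frame(n) for n in("scene","top")}
pickle.dump(d,open('f0.pkl','wb'))
cv2.imwrite('pics/scene0.png',d['scene']['frame'][:,:,::-1])
cv2.imwrite('pics/top0.png',d['top']['frame'][:,:,::-1])
E
```

```text
pics
{'t': 0.0, 'joint_pos': array([ 1.11409984,  0.38421769,  0.01633876,  1.37116753, -0.00631484,
        1.388198  , -0.04649612]), 'qd': array([-6.85180612e-05, -7.57311615e-04,  1.65281625e-03, -1.45642501e-03,
       -5.93964223e-04, -1.51988021e-03,  1.92509160e-04]), 'effort': array([ 2.63967577e-04, -6.27596283e+01,  8.44053682e-01, -3.71819723e+01,
        1.63769518e-02,  1.39353873e-02, -8.85447389e-05]), 'eef_pos': array([ 0.23967235, -0.576669  ,  0.23028528]), 'tcp_rot': array([-9.51798309e-04,  9.80668086e-01,  1.95676164e-01, -1.93361705e-04]), 'ft_force': array([0.13067641, 0.22340466, 0.25839891]), 'ft_torque': array([ 0.00820306,  0.03733517, -0.01879152]), 'gripper_force': 0.0, 'gripper_width': 0.08566418236122095} 0.0187
```

View pics/top0.png

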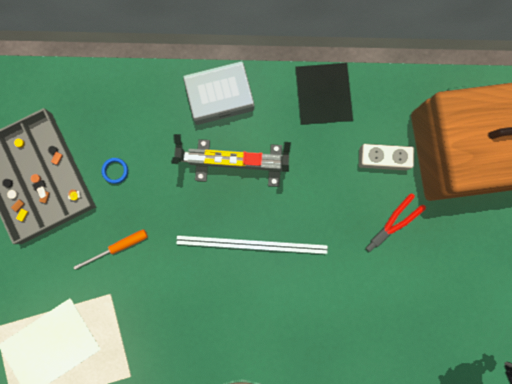

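View pics/scene0.png

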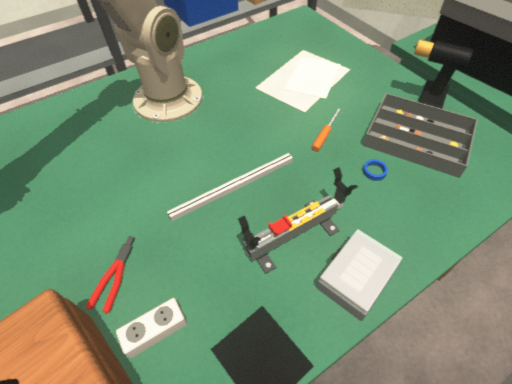

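The top view shows the red button at about (252,159), with the far fork at (178,150) and the near fork at (286,157). The profile runs from (177,241) to (327,249). The scene view agrees: button at (281,226), profile from (172,214) to (292,158). Next I measure these positions.

```bash
cat > h.py <<'E'
import numpy as np,cv2
def cloud(f,T=None):
    v,u=np.mgrid[:384,:512]; z=f['range_z']
    P=np.stack([(u-f['cx'])/f['fx']*z,(v-f['cy'])/f['fy']*z,z],-1)
    if T is None: P=(P-f['t'])@f['R']
    else: P=P@T[:3,:3].T+T[:3,3]
    P[z==0]=np.nan
    return P
def red(im,sat=120):
    h=cv2.cvtColor(im,cv2.COLOR_RGB2HSV).astype(int)
    return ((h[...,0]<6)|(h[...,0]>174))&(h[...,1]>170)&(h[...,2]>90)
def yel(im):
    h=cv2.cvtColor(im,cv2.COLOR_RGB2HSV).astype(int)
    return (h[...,0]>22)&(h[...,0]<34)&(h[...,1]>170)&(h[...,2]>110)
E
python3 - <<'E'
import pickle;from h import *
d=pickle.load(open('f0.pkl','rb'))
roi={'top':dict(b=(140,180,170,292),p=(232,258,170,335)),'scene':dict(b=(160,262,235,360),p=(148,222,165,298))}
for n in d:
    f=d[n];P=cloud(f);im=f['frame']
    def sub(k):
        a,b,c,e=roi[n][k];m=np.zeros((384,512),bool);m[a:b,c:e]=1;return m
    R=red(im)&sub('b');Y=yel(im)&sub('b')
    for nm,M in(('red',R),('yel',Y)):
        q=P[M];print(n,nm,M.sum(),np.nanmedian(q,0).round(4),np.nanpercentile(q[:,2],[5,50,95]).round(4))
    # profile
    h=cv2.cvtColor(im,cv2.COLOR_RGB2HSV).astype(int)
    q=P[sub('p')&(h[...,1]<60)&(h[...,2]>120)&(P[...,2]>.01)&(P[...,2]<.04)]
    def rect(q):
        (c,s,a)=cv2.minAreaRect(q[:,:2].astype(np.float32));print('  rect',np.round(c,4),np.round(s,4),a,len(q),np.percentile(q[:,2],[5,50,95]).round(4))
    rect(q)
    # tube top & all support points above 0.05
    m=sub('b')|False
    q=P[m&(P[...,2]>.045)&(P[...,2]<.2)];print('support');rect(q)
    q2=q[q[:,2]>.11]; 
    med=np.median(q[:,1])
    for s in(q2[q2[:,1]<med],q2[q2[:,1]>=med]):print('  fork',len(s),s.mean(0).round(4),s.min(0).round(4),s.max(0).round(4))
    print('camera pos',(-f['R'].T@f['t']).round(3))
E
```

```text
scene red 229 [ 0.668  -0.0108  0.0755] [0.073  0.0755 0.0856]
scene yel 53 [0.6804 0.0539 0.0621] [0.0601 0.0621 0.0642]
  rect [ 0.4629 -0.0216] [0.3252 0.2358] 54.286888122558594 1058 [0.0117 0.0183 0.0206]
support
  rect [0.7313 0.0335] [0.2785 0.1981] 87.5389404296875 2592 [0.0474 0.0622 0.1277]
  fork 147 [ 0.6561 -0.0941  0.1267] [ 0.6265 -0.1029  0.1105] [ 0.6985 -0.0842  0.1387]
  fork 127 [0.669  0.1651 0.1258] [0.6377 0.1566 0.1102] [0.7098 0.1762 0.1377]
camera pos [ 1.001 -0.283  0.784]
top red 205 [ 0.6652 -0.0132  0.0762] [0.0717 0.0762 0.087 ]
top yel 300 [0.673  0.0587 0.0633] [0.0586 0.0633 0.0672]
  rect [ 0.4556 -0.0152] [0.3799 0.02  ] 87.57681274414062 1195 [0.0157 0.0197 0.0236]
support
  rect [0.6668 0.0374] [0.2771 0.0705] 87.34521484375 1695 [0.0464 0.0642 0.1307]
  fork 116 [ 0.6638 -0.0928  0.129 ] [ 0.6257 -0.1024  0.1117] [ 0.6957 -0.0838  0.1393]
  fork 81 [0.6633 0.1672 0.1265] [0.6389 0.1575 0.1116] [0.6965 0.1769 0.1368]
camera pos [ 0.445 -0.018  1.253]
```

servo_tool(
  deltas=[
    [0.028,-0.037,0,-0.1],
    [0.057,-0.075,0,-0.2],
    [0.086,-0.112,0,-0.3],
    [0.114,-0.15,0,-0.4],
    [0.143,-0.187,0,-0.5],
    [0.143,-0.187,0,-0.55],
  ],
)

```text
t: 0.7
eef_pos: [0.3028, -0.3435, 0.2314]
tcp_rot: [-0.0, 0.888, 0.46, 0.001]
ft_force: [0.4, -0.2, 0.1]
gripper_width: 0.0854
gripper_force: 0.0
```

```bash
cat >> h.py <<'E'
from scipy.spatial.transform import Rotation as Ro
def tf(s):
    w,x,y,z=s['tcp_rot'];T=np.eye(4);T[:3,:3]=Ro.from_quat([x,y,z,w]).as_matrix();T[:3,3]=s['eef_pos'];return T
def to(s,target,phi=87.4):
    "tool-frame shift to world target and turn so tool x is at world angle phi deg"
    T=tf(s);d=T[:3,:3].T@(np.array(target)-T[:3,3]);a=np.degrees(np.arctan2(T[1,0],T[0,0]))
    return d.round(4),round(-np.radians(phi-a),4)
E
python3 - <<'E'
from h import *;from plant import robot
s=robot.observe();print(s['t'],s['eef_pos'],s['joint_pos'].round(2));print(to(s,(.667,-.012,.25)))
E
```

```text
0.7 [ 0.3027803  -0.34352711  0.23142238] [ 0.95  0.03 -0.18  1.8   0.    1.32  0.16]
(array([ 0.4809,  0.1064, -0.0179]), np.float64(-0.5692))
```

servo_tool(
  deltas=[
    [0.048,0.011,-0.002,-0.06],
    [0.096,0.021,-0.004,-0.12],
    [0.144,0.032,-0.006,-0.18],
    [0.192,0.043,-0.008,-0.24],
    [0.24,0.053,-0.009,-0.3],
    [0.288,0.064,-0.011,-0.36],
    [0.336,0.075,-0.013,-0.42],
    [0.384,0.085,-0.014,-0.48],
    [0.433,0.096,-0.016,-0.54],
    [0.481,0.106,-0.018,-0.569],
  ],
)

```text
t: 1.7
eef_pos: [0.6693, -0.0213, 0.2487]
tcp_rot: [-0.0, 0.727, 0.687, -0.0]
ft_force: [0.6, -0.3, 0.9]
gripper_width: 0.0855
gripper_force: 0.0
```

servo_tool(
  deltas=[
    [0,0,0,0],
    [0,0,0,0],
  ],
)

```text
t: 1.9
eef_pos: [0.6683, -0.0205, 0.2476]
tcp_rot: [-0.001, 0.726, 0.687, -0.001]
ft_force: [-0.3, -1.2, -0.9]
gripper_width: 0.0854
gripper_force: 0.0
```

Run:
```python
from h import *;from plant import robot;import pickle
s=robot.observe();f=robot.grab_frame('wrist');pickle.dump((s,f),open('w1.pkl','wb'))
print(s['t'],s['eef_pos'],s['joint_pos'].round(2),f['mount'].round(3),to(s,(.667,-.012,.25)))
cv2.imwrite('pics/w1.png',f['frame'][:,:,::-1])
```

```text
1.9 [ 0.66830312 -0.02049304  0.24757366] [ 0.3   0.53 -0.51  1.18  0.25  1.5  -0.23] [[-0.    -0.961 -0.276  0.07 ]
 [ 1.    -0.001  0.002 -0.001]
 [-0.002 -0.276  0.961 -0.141]
 [ 0.     0.     0.     1.   ]] (array([ 0.0084, -0.0018, -0.0024]), np.float64(-0.0099))
```

View pics/w1.png

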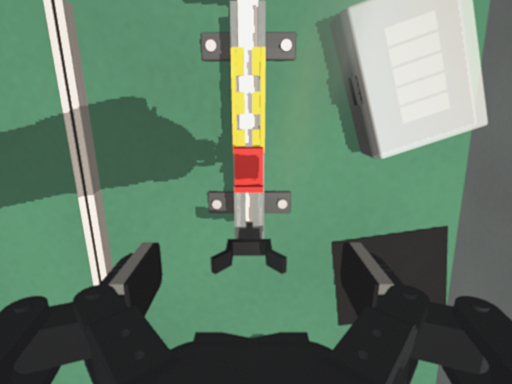

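The wrist view shows the red pad at (248,170), the yellow strip in rows 47–147, and holes at (247,121) and (247,84). Now I measure in the stand frame.

Run:
```python
from h import *;import pickle
s,f=pickle.load(open('w1.pkl','rb'))
T=tf(s)@f['mount'];P=cloud(f,T);im=f['frame']
m=np.zeros((384,512),bool);m[0:235,215:285]=1
R=red(im)&m;Y=yel(im)&m
top=m&(P[...,2]>.055)&(P[...,2]<.067)
q=P[top];(c,sz,a)=cv2.minAreaRect(q[:,:2].astype(np.float32));print('tube top',np.round(c,4),np.round(sz,4),a,np.median(q[:,2]))
# axis from per-y mid of tube edges
v=np.array([[np.min(P[i][top[i]][:,0])/2+np.max(P[i][top[i]][:,0])/2,np.median(P[i][top[i]][:,1])] for i in range(5,140) if top[i].sum()>8])
k=np.polyfit(v[:,1],v[:,0],1);print('axis x=',k)
for nm,M in(('red',R),('yel',Y)):
    q=P[M];c=cv2.minAreaRect(q[:,:2].astype(np.float32));print(nm,np.round(c[0],4),np.round(c[1],4),c[2],np.nanpercentile(q[:,2],[5,50,95]).round(4))
qf=P[R&(P[...,2]<.079)];print('flat',qf.min(0),qf.max(0),np.median(qf,0))
qr=P[R&(P[...,2]>.082)];print('ridges',np.sort(qr[:,1])[::6].round(4))
# hole profile: width of non-yellow run between yellow columns
for r in range(44,150):
    c=np.where(Y[r])[0]
    if len(c): 
        pc=np.nonmedian if 0 else np.nanmedian(P[r][Y[r]][:,1]); print(r,round(float(pc),4),(c.max()-c.min()+1)-len(c),end=' | ')
```

```text
tube top [0.6669 0.0257] [0.2417 0.034 ] 87.10836029052734 0.06146215088307663
axis x= [0.05111341 0.66559537]
red [ 0.6649 -0.013 ] [0.0443 0.0282] 86.27854919433594 [0.0737 0.0752 0.0853]
yel [0.6708 0.0502] [0.0822 0.0279] 84.91632843017578 [0.0604 0.0628 0.0632]
flat [ 0.64999772 -0.03151746  0.07239501] [0.67925599 0.00172931 0.07823264] [ 0.66501295 -0.01469718  0.07474731]
ridges [-0.0361 -0.0356 -0.0351 -0.0349 -0.0346 -0.0343 -0.0341 -0.0337 -0.0335
 -0.0333 -0.0331 -0.0328 -0.0325 -0.0323 -0.032  -0.0319 -0.0317 -0.0315
 -0.0311 -0.0309 -0.0307 -0.0302  0.0029  0.0032  0.0035  0.0038  0.0039
  0.0042  0.0044  0.0047  0.0049  0.0051  0.0053  0.0055  0.0057  0.0059
  0.0061  0.0063  0.0066  0.0068  0.007   0.0071  0.0073  0.0076  0.0078
  0.008   0.0083  0.0085  0.0086  0.0089  0.0091  0.0093  0.0098]
63 0.0904 0 | 64 0.0895 0 | 65 0.0885 0 | 66 0.0878 0 | 67 0.0867 0 | 71 0.0832 0 | 131 0.0237 0 | 145 0.0098 23 | 146 0.008 0 |
```

Run:
```python
from h import *;import pickle
s,f=pickle.load(open('w1.pkl','rb'))
T=tf(s)@f['mount'];P=cloud(f,T);im=f['frame']
h=cv2.cvtColor(im,cv2.COLOR_RGB2HSV).astype(int)
yy=(h[...,0]>18)&(h[...,0]<40)&(h[...,1]>110)
for r in range(44,150):
    w=(~yy[r,236:260]).sum(); print(r,round(float(P[r,238,1]),4),w,end=' | ')
```

```text
44 0.1124 24 | 45 0.1113 24 | 46 0.1104 24 | 47 0.1064 16 | 48 0.1051 10 | 49 0.1047 10 | 50 0.1037 9 | 51 0.1028 9 | 52 0.1019 9 | 53 0.101 9 | 54 0.1001 8 | 55 0.0991 8 | 56 0.0981 8 | 57 0.0972 8 | 58 0.0964 8 | 59 0.0955 8 | 60 0.0944 8 | 61 0.0934 8 | 62 0.0926 8 | 63 0.0918 8 | 64 0.0909 8 | 65 0.0899 8 | 66 0.0888 8 | 67 0.0881 8 | 68 0.0871 8 | 69 0.0862 8 | 70 0.0852 8 | 71 0.0844 8 | 72 0.0834 8 | 73 0.0825 8 | 74 0.0815 10 | 75 0.0805 16 | 76 0.0812 24 | 77 0.0802 24 | 78 0.0793 24 | 79 0.0782 24 | 80 0.0772 24 | 81 0.0762 24 | 82 0.0752 24 | 83 0.0742 24 | 84 0.0732 24 | 85 0.0721 24 | 86 0.0712 24 | 87 0.0701 24 | 88 0.0692 24 | 89 0.0682 24 | 90 0.0671 24 | 91 0.0655 24 | 92 0.0643 14 | 93 0.0633 9 | 94 0.0623 8 | 95 0.0614 8 | 96 0.0603 8 | 97 0.0594 8 | 98 0.0584 8 | 99 0.0574 8 | 100 0.0564 8 | 101 0.0555 8 | 102 0.0545 8 | 103 0.0535 8 | 104 0.0525 8 | 105 0.0515 8 | 106 0.0505 8 | 107 0.0495 8 | 108 0.0485 8 | 109 0.0475 8 | 110 0.0465 8 | 111 0.0455 8 | 112 0.0445 9 | 113 0.0435 10 | 114 0.0425 23 | 115 0.0414 23 | 116 0.0404 23 | 117 0.0394 23 | 118 0.0384 23 | 119 0.0374 23 | 120 0.0364 23 | 121 0.0353 23 | 122 0.0343 23 | 123 0.0333 23 | 124 0.0322 23 | 125 0.0312 23 | 126 0.0302 23 | 127 0.0291 23 | 128 0.0281 23 | 129 0.0271 22 | 130 0.0261 9 | 131 0.025 9 | 132 0.024 9 | 133 0.023 9 | 134 0.0219 9 | 135 0.021 9 | 136 0.0199 9 | 137 0.0188 9 | 138 0.0179 9 | 139 0.0166 9 | 140 0.0157 9 | 141 0.0144 9 | 142 0.0135 8 | 143 0.0124 8 | 144 0.0113 8 | 145 0.0103 8 | 146 0.0093 8 | 147 0.0097 24 | 148 0.0097 24 | 149 0.009 24 |
```

servo_tool(
  deltas=[
    [0.001,-0.001,0.015,0],
    [0.003,-0.002,0.03,-0.002],
    [0.005,-0.003,0.045,-0.004],
    [0.007,-0.003,0.06,-0.005],
    [0.009,-0.004,0.075,-0.005],
    [0.009,-0.004,0.09,-0.005],
    [0.009,-0.004,0.105,-0.005],
    [0.009,-0.004,0.12,-0.005],
    [0.009,-0.004,0.135,-0.005],
    [0.009,-0.004,0.147,-0.005],
  ],
  claw=0.0,
)

```text
t: 2.95
eef_pos: [0.6644, -0.0131, 0.1006]
tcp_rot: [-0.0, 0.726, 0.688, -0.0]
ft_force: [-0.0, -0.0, -0.2]
gripper_width: 0.0001
gripper_force: 0.0
```

servo_tool(
  deltas=[
    [0,0,0,0],
    [0,0,0,0],
    [0,0,0,0],
  ],
)

```text
t: 3.25
eef_pos: [0.6653, -0.0129, 0.1033]
tcp_rot: [0.0, 0.726, 0.688, 0.001]
ft_force: [0.6, -0.9, -0.1]
gripper_width: 0.0001
gripper_force: 0.0
```

Run:
```python
from h import *;from plant import robot;import pickle
s=robot.observe();f=robot.grab_frame('wrist');pickle.dump((s,f),open('w2.pkl','wb'))
print(s['t'],s['eef_pos'],s['ft_force'],s['gripper_width'],to(s,(.665,-.011,.085),87.1))
cv2.imwrite('pics/w2.png',f['frame'][:,:,::-1])
```

```text
3.25 [ 0.66531625 -0.01286631  0.10327357] [ 0.57967348 -0.88338288 -0.1265786 ] 0.00010834969340912312 (array([ 0.0018, -0.0004,  0.0183]), np.float64(-0.0023))
```

View pics/w2.png

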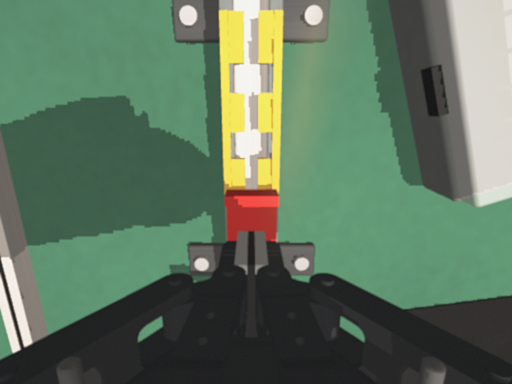

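The closed fingertips are centred across the red pad (column ~250), with the far ridge at row ~200 ahead of them. Descending.

servo_tool(
  deltas=[
    [0.001,0,0.006,-0.002],
    [0.002,0,0.012,-0.002],
    [0.002,0,0.018,-0.002],
    [0.002,0,0.024,-0.002],
    [0.002,0,0.026,-0.002],
    [0.002,0,0.026,-0.002],
  ],
)

```text
t: 3.9
eef_pos: [0.6644, -0.011, 0.0762]
tcp_rot: [-0.0, 0.725, 0.689, -0.0]
ft_force: [-3.1, -1.6, 3.4]
gripper_width: -0.0001
gripper_force: 1.9
```

servo_tool(
  deltas=[
    [0,0,0.001,0],
    [0,0,0.002,0],
    [0,0,0.003,0],
    [0,0,0.003,0],
  ],
)

```text
t: 4.3
eef_pos: [0.6649, -0.011, 0.0739]
tcp_rot: [0.0, 0.725, 0.689, 0.0]
ft_force: [-3.7, 0.1, 6.1]
gripper_width: -0.0002
gripper_force: 3.1
```

servo_tool(
  deltas=[
    [0,0,0.001,0],
    [0,0,0.002,0],
    [0,0,0.003,0],
    [0,0,0.0035,0],
    [0,0,0.0035,0],
  ],
)

```text
t: 4.8
eef_pos: [0.6649, -0.011, 0.0707]
tcp_rot: [0.0, 0.725, 0.689, 0.0]
ft_force: [-4.2, -0.7, 8.6]
gripper_width: -0.0002
gripper_force: 4.2
```

servo_tool(
  deltas=[
    [0,0,0.0007,0],
    [0.002,0,0.0007,0],
    [0.004,0,0.0007,0],
    [0.006,0,0.0007,0],
    [0.007,0,0.0007,0],
  ],
)

```text
t: 5.3
eef_pos: [0.6652, -0.0046, 0.0702]
tcp_rot: [0.0, 0.725, 0.689, -0.0]
ft_force: [-5.9, -2.0, 8.9]
gripper_width: 0.0003
gripper_force: 4.5
```

servo_tool(
  deltas=[
    [0.0015,0,0,0],
    [0.003,0,0,0],
    [0.0045,0,0,0],
    [0.006,0,0,0],
    [0.0075,0,0,0],
    [0.009,0,0,0],
  ],
)

```text
t: 5.9
eef_pos: [0.6656, 0.0041, 0.0701]
tcp_rot: [0.001, 0.725, 0.689, -0.0]
ft_force: [-6.0, -2.4, 9.4]
gripper_width: 0.0003
gripper_force: 4.5
```

servo_tool(
  deltas=[
    [0,0,-0.002,0],
    [0,0,-0.004,0],
    [0,0,-0.006,0],
    [0,0,-0.0075,0],
    [0,0,-0.0075,0],
  ],
)

```text
t: 6.4
eef_pos: [0.6658, 0.005, 0.0767]
tcp_rot: [0.0, 0.725, 0.689, 0.0]
ft_force: [0.3, -0.2, 0.0]
gripper_width: 0.0
gripper_force: 0.0
```

servo_tool(
  deltas=[
    [0.002,0,0,0],
    [0.004,0,0,0],
    [0.006,0,0,0],
    [0.008,0,0,0],
    [0.01,0,0,0],
  ],
)

```text
t: 6.9
eef_pos: [0.666, 0.0127, 0.0764]
tcp_rot: [0.001, 0.726, 0.688, -0.001]
ft_force: [-1.0, -5.6, 0.4]
gripper_width: 0.0004
gripper_force: 2.9
```

Run:
```python
from h import *;from plant import robot;import pickle
s=robot.observe();f=robot.grab_frame('wrist');pickle.dump((s,f),open('w3.pkl','wb'))
print(s['t'],s['eef_pos'],s['ft_force'],to(s,(.665,-.011,.085),87.1))
cv2.imwrite('pics/w3.png',f['frame'][:,:,::-1])
```

```text
6.9 [0.66597186 0.01269374 0.07638028] [-1.04485996 -5.64277448  0.35753381] (array([-0.0237,  0.0003, -0.0086]), np.float64(-0.0022))
```

View pics/w3.png

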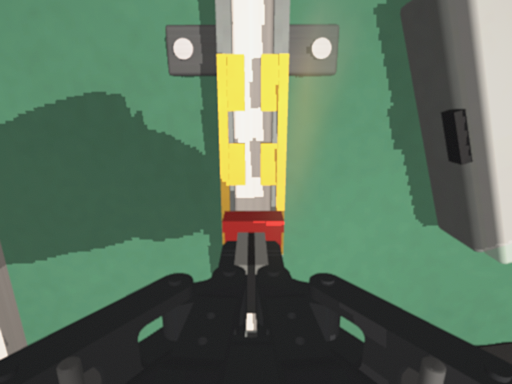

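The pad has slid about 21 mm: its front edge is at row ~213 and the next hole begins at row ~186. The button is unheld, pushing at 5–6 N.

servo_tool(
  deltas=[
    [0.002,0,-0.001,0],
    [0.004,0,-0.001,0],
    [0.006,0,-0.001,0],
    [0.008,0,-0.001,0],
    [0.01,0,-0.001,0],
    [0.012,0,-0.001,0],
    [0.014,0,-0.001,0],
    [0.016,0,-0.001,0],
    [0.018,0,-0.001,0],
    [0.02,0,-0.001,0],
  ],
)

```text
t: 7.95
eef_pos: [0.6668, 0.0317, 0.0767]
tcp_rot: [0.001, 0.726, 0.688, -0.002]
ft_force: [-0.3, -6.8, -3.1]
gripper_width: -0.0003
gripper_force: 3.6
```

servo_tool(
  deltas=[
    [0.0012,0,0,0],
    [0.0024,0,0,0],
    [0.0036,0,0,0],
  ],
)

```text
t: 8.25
eef_pos: [0.667, 0.0355, 0.0767]
tcp_rot: [0.001, 0.726, 0.688, -0.002]
ft_force: [-0.6, -6.5, -2.4]
gripper_width: 0.0002
gripper_force: 3.4
```

servo_tool(
  deltas=[
    [0.0012,0,0,0],
    [0.0024,0,0,0],
  ],
)

```text
t: 8.45
eef_pos: [0.6672, 0.0382, 0.0769]
tcp_rot: [0.001, 0.726, 0.688, -0.002]
ft_force: [-0.0, -5.9, 0.2]
gripper_width: 0.0
gripper_force: 2.8
```

servo_tool(
  deltas=[
    [0.001,0,0,0],
    [0.002,0,0,0],
  ],
)

```text
t: 8.65
eef_pos: [0.6674, 0.0426, 0.0773]
tcp_rot: [-0.0, 0.725, 0.689, -0.0]
ft_force: [-0.1, -2.2, -2.1]
gripper_width: -0.0002
gripper_force: 1.6
```

servo_tool(
  deltas=[
    [0.001,0,0,0],
    [0.0015,0,0,0],
  ],
)

```text
t: 8.85
eef_pos: [0.6674, 0.0428, 0.0773]
tcp_rot: [0.0, 0.725, 0.688, -0.001]
ft_force: [-1.0, -6.9, -1.4]
gripper_width: 0.0004
gripper_force: 3.5
```

servo_tool(
  deltas=[
    [0.0007,0,0,0],
    [0.0007,0,0,0],
  ],
)

```text
t: 9.05
eef_pos: [0.6674, 0.0428, 0.0772]
tcp_rot: [0.001, 0.725, 0.688, -0.001]
ft_force: [-0.9, -7.7, -0.8]
gripper_width: -0.0001
gripper_force: 3.7
```

servo_tool(
  deltas=[
    [-0.003,0,0,0],
    [-0.007,0,0,0],
    [-0.007,0,-0.02,0],
    [-0.007,0,-0.045,0],
    [-0.02,0,-0.075,0],
    [-0.035,0,-0.105,0],
    [-0.05,0,-0.135,0],
    [-0.05,0,-0.17,0],
    [-0.05,0,-0.17,0],
    [-0.05,0,-0.17,0],
  ],
  claw=0.085,
)

```text
t: 10.05
eef_pos: [0.6656, -0.0037, 0.249]
tcp_rot: [0.001, 0.724, 0.689, 0.001]
ft_force: [0.1, 1.2, -0.9]
gripper_width: 0.085
gripper_force: 0.0
```

Run:
```python
from h import *;from plant import robot;import pickle
s=robot.observe();f=robot.grab_frame('wrist');pickle.dump((s,f),open('w4.pkl','wb'))
s2=robot.observe();g=robot.grab_frame('top')
cv2.imwrite('pics/w4.png',f['frame'][:,:,::-1])
T=tf(s)@f['mount'];P=cloud(f,T)
m=np.zeros((384,512),bool);m[0:235,205:295]=1
R=red(f['frame'])&m;q=P[R];print(s['t'],s['eef_pos'],'red z',np.nanpercentile(q[:,2],[5,50,95]))
for lo,hi in((.066,.079),(.081,.095)):
    k=q[(q[:,2]>lo)&(q[:,2]<hi)];print(len(k),np.median(k,0),np.sort(k[:,1])[::15].round(4))
Q=cloud(g)
m[:]=0;m[232:258,170:335]=1
h=cv2.cvtColor(g['frame'],cv2.COLOR_RGB2HSV).astype(int)
q=Q[m&(h[...,1]<60)&(h[...,2]>120)&(Q[...,2]>.01)&(Q[...,2]<.04)]
print(cv2.minAreaRect(q[:,:2].astype(np.float32)) if len(q) else 0)
print(to(s,(.456,-.015,.12),87.5))
```

```text
10.05 [ 0.66563051 -0.00366785  0.24898851] red z [0.07370609 0.07509119 0.08534474]
626 [0.66308088 0.03150742 0.07470897] [0.0184 0.0193 0.02   0.0206 0.0211 0.0217 0.0223 0.0229 0.0234 0.0241
 0.0245 0.0253 0.0258 0.0264 0.027  0.0276 0.0282 0.0288 0.0294 0.0301
 0.031  0.0316 0.0324 0.0331 0.0338 0.0346 0.0353 0.0361 0.0369 0.0377
 0.0386 0.0394 0.0403 0.0412 0.0425 0.0437 0.0452 0.0464 0.0478 0.0492
 0.0504 0.0518]
201 [0.66388418 0.01832527 0.08473629] [0.0141 0.0153 0.0157 0.0163 0.0168 0.0175 0.0179 0.0185 0.0191 0.0529
 0.0546 0.0578 0.0584 0.0595]
((0.4556232988834381, -0.014863342046737671), (0.38034582138061523, 0.019907446578145027), 87.5909652709961)
(array([-0.0219, -0.2092,  0.1284]), np.float64(-0.0061))
```

View pics/w4.png

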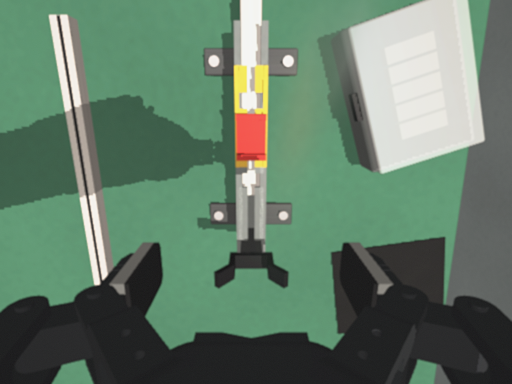

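The pad is at (251,137), its flat back at its original height, and the wrong hole is still free ahead at (250,100). So the button is popped up in the next hole, after a slide of about 49 mm. On to the profile.

servo_tool(
  deltas=[
    [-0.003,-0.03,0,0],
    [-0.007,-0.065,0,-0.006],
    [-0.011,-0.1,0.01,-0.006],
    [-0.015,-0.135,0.03,-0.006],
    [-0.018,-0.17,0.055,-0.006],
    [-0.021,-0.2,0.08,-0.006],
    [-0.022,-0.209,0.11,-0.006],
    [-0.022,-0.209,0.128,-0.006],
    [-0.022,-0.209,0.128,-0.006],
    [-0.022,-0.209,0.128,-0.006],
  ],
)

```text
t: 11.15
eef_pos: [0.455, -0.0158, 0.1195]
tcp_rot: [-0.001, 0.723, 0.691, -0.0]
ft_force: [0.2, -0.5, 0.7]
gripper_width: 0.0851
gripper_force: 0.0
```

Run:
```python
from h import *;from plant import robot
s=robot.observe();f=robot.grab_frame('wrist')
T=tf(s)@f['mount'];P=cloud(f,T)
m=(P[...,2]>.014)&(P[...,2]<.026)&(abs(P[...,0]-.456)<.05)&(abs(P[...,1])<.25)
q=P[m];r=cv2.minAreaRect(q[:,:2].astype(np.float32));print(len(q),r,np.median(q,0))
k=np.polyfit(q[:,1],q[:,0],1);print('x at -.015',np.polyval(k,-.015),90-np.degrees(np.arctan(k[0])))
print(s['t'],s['eef_pos'],s['joint_pos'].round(2),to(s,(.4557,-.015,.004),87.5))
```

```text
8278 ((0.4553467929363251, -0.01691986620426178), (0.286638081073761, 0.02006741799414158), 87.51273345947266) [0.45631532 0.0165538  0.01881476]
x at -.015 0.45541258725771655 87.52154244441057
11.15 [ 0.45504889 -0.01578159  0.1194989 ] [ 0.49  0.15 -0.57  1.95  0.09  1.07 -0.16] (array([0.0007, 0.0008, 0.1155]), np.float64(-0.0007))
```

servo_tool(
  deltas=[
    [0.001,0,0.025,0],
    [0.001,0,0.05,0],
    [0.001,0,0.075,0],
    [0.001,0,0.095,0],
    [0.001,0,0.107,0],
    [0.001,0,0.113,0],
    [0.001,0,0.114,0],
    [0.001,0,0.114,0],
  ],
)

```text
t: 12.0
eef_pos: [0.4561, -0.0151, 0.0064]
tcp_rot: [0.0, 0.723, 0.691, 0.0]
ft_force: [-0.2, 0.2, 0.6]
gripper_width: 0.0851
gripper_force: 0.0
```

servo_tool(
  deltas=[
    [0,0,0,0],
    [0,0,0,0],
    [0,0,0,0],
    [0,0,0,0],
    [0,0,0,0],
    [0,0,0,0],
    [0,0,0,0],
  ],
  claw=0.0,
  grip_force=60,
)

```text
t: 12.7
eef_pos: [0.4556, -0.0152, 0.0061]
tcp_rot: [0.0, 0.723, 0.691, 0.0]
ft_force: [-1.3, 0.2, 5.8]
gripper_width: 0.0187
gripper_force: 59.4
```

servo_tool(
  deltas=[
    [0,0,-0.01,0],
    [0,0,-0.03,0],
    [0,0,-0.055,0],
    [0,0,-0.08,0],
    [0,0,-0.105,0],
    [0,0,-0.13,0],
    [0,0,-0.155,0],
    [0,0,-0.172,0],
    [0,0,-0.175,0],
    [0,0,-0.175,0],
  ],
)

```text
t: 13.7
eef_pos: [0.4551, -0.0151, 0.1806]
tcp_rot: [0.0, 0.723, 0.691, 0.0]
ft_force: [-0.1, -0.4, -3.6]
gripper_width: 0.0182
gripper_force: 59.4
```

Run:
```python
from h import *;from plant import robot
s=robot.observe();f=robot.grab_frame('wrist');g=robot.grab_frame('scene')
T=tf(s)@f['mount'];P=cloud(f,T);G=cloud(g)
# stand axis: x = .66560+.0511*y ; target centre y=.060
for nm,A in(('wrist',P),('scene',G)):
    m=(A[...,2]>.13)&(A[...,2]<.21)&(abs(A[...,0]-s['eef_pos'][0])<.02)&(A[...,1]<.25)&(A[...,1]>.06 )
    q=A[m];print(nm,len(q))
    if len(q)>20:
        kz=np.polyfit(q[:,1],q[:,2],1);kx=np.polyfit(q[:,1],q[:,0],1);print(' z slope',kz,'x',kx, 'ymax',q[:,1].max(),'ztop',np.percentile(q[:,2],95),q[:,0].min(),q[:,0].max())
print(s['t'],s['eef_pos'],s['ft_force'],s['gripper_width'],to(s,(.6656+.0511*.06,.060,.18),87.1))
cv2.imwrite('pics/s5.png',g['frame'][:,:,::-1])
```

```text
wrist 4782
 z slope [-0.00103613  0.19336622] x [0.03523547 0.45560476] ymax 0.09358533703750324 ztop 0.19445750769523745 0.4478247708010202 0.46878527676783344
scene 478
 z slope [0.00195257 0.18750971] x [0.04128738 0.46011451] ymax 0.17358952088135543 ztop 0.19365703906155085 0.44648149165291084 0.4739581842113882
13.7 [ 0.4551478  -0.01513563  0.18064789] [-0.09703644 -0.42052911 -3.56248644] 0.01820809119035385 (array([0.0846, 0.2099, 0.0007]), np.float64(0.0057))
```

View pics/s5.png

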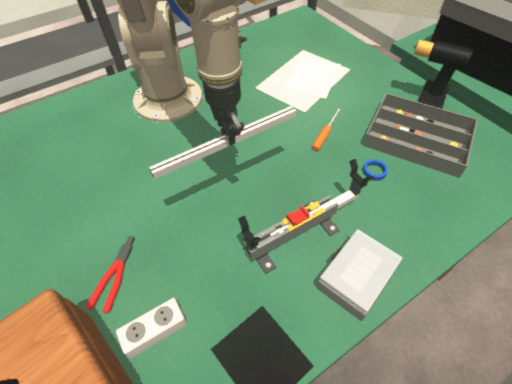

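The profile hangs level from (153,170) to (297,112), gripped near its middle. I carry it over the forks.

servo_tool(
  deltas=[
    [0.006,0.015,0,0],
    [0.015,0.038,0,0],
    [0.026,0.065,0,0],
    [0.038,0.094,0,0],
    [0.049,0.122,0,0],
    [0.06,0.15,0,0.002],
    [0.071,0.177,0,0.003],
    [0.08,0.198,0,0.003],
    [0.085,0.21,0,0.003],
    [0.085,0.21,0,0.003],
  ],
)

```text
t: 14.8
eef_pos: [0.669, 0.0614, 0.1778]
tcp_rot: [-0.002, 0.723, 0.69, -0.001]
ft_force: [0.2, 0.1, -5.3]
gripper_width: 0.0182
gripper_force: 59.5
```

servo_tool(
  deltas=[
    [0,0,0,0],
    [0,0,0,0],
  ],
)

```text
t: 15.0
eef_pos: [0.6681, 0.0598, 0.1799]
tcp_rot: [-0.0, 0.724, 0.69, -0.001]
ft_force: [-0.3, -0.3, -2.5]
gripper_width: 0.0185
gripper_force: 59.5
```

Run:
```python
from h import *;from plant import robot
s=robot.observe()
d={n:robot.grab_frame(n) for n in('wrist','top','scene')}
print(s['t'],s['eef_pos'],s['ft_force'])
for n,f in d.items():
    A=cloud(f,tf(s)@f['mount'] if n=='wrist' else None)
    dark=f['frame'].max(-1)<70
    for nm,y0,y1 in(('near',-.115,-.075),('far',.19,.245)):
        m=dark&(A[...,1]>y0)&(A[...,1]<y1)&(A[...,2]>.1)&(A[...,2]<.142)&(abs(A[...,0]-.67)<.06)
        q=A[m]
        if len(q)>10:
            print(n,nm,len(q),'x',q[:,0].min().round(4),q[:,0].max().round(4),'mid',((q[:,0].min()+q[:,0].max())/2).round(4),'y',np.median(q[:,1]).round(4))
    m=(A[...,2]>.175)&(A[...,2]<.205)&(abs(A[...,0]-.668)<.03)&(f['frame'].min(-1)>100)
    q=A[m]
    for a,b in((-.14,-.05),(.12,.26)):
        w=q[(q[:,1]>a)&(q[:,1]<b)]
        if len(w)>20: print(n,'prof',len(w),w.mean(0).round(4),'x',np.percentile(w[:,0],[3,97]).round(4),w[:,1].min().round(4),w[:,1].max().round(4))
```

```text
15.0 [0.66809929 0.0598188  0.17994838] [-0.34313736 -0.32531542 -2.5231597 ]
wrist prof 5572 [0.6713 0.1454 0.1924] x [0.6617 0.681 ] 0.12 0.1688
top near 67 x 0.6256 0.6951 mid 0.6603 y -0.0912
top far 72 x 0.6423 0.7105 mid 0.6764 y 0.2159
top prof 364 [ 0.6597 -0.0902  0.1932] x [0.6499 0.6701] -0.1312 -0.0507
top prof 456 [0.6729 0.196  0.1935] x [0.6624 0.6838] 0.14 0.2491
scene near 90 x 0.6435 0.6972 mid 0.6703 y -0.0962
scene far 74 x 0.6575 0.7107 mid 0.6841 y 0.211
scene prof 531 [ 0.6646 -0.0918  0.1902] x [0.6517 0.6729] -0.1322 -0.0501
scene prof 547 [0.6772 0.1852 0.1904] x [0.6645 0.6864] 0.1214 0.2494
```

servo_tool(
  deltas=[
    [0,0.001,0.01,0.003],
    [0,0.0015,0.022,0.006],
    [0,0.0015,0.034,0.006],
    [0,0.0015,0.046,0.006],
    [0,0.0015,0.056,0.006],
    [0,0.0015,0.064,0.006],
    [0,0.0015,0.068,0.006],
    [0,0.0015,0.07,0.006],
    [0,0.0015,0.07,0.006],
  ],
)

```text
t: 16.05
eef_pos: [0.6705, 0.0603, 0.1107]
tcp_rot: [0.0, 0.726, 0.688, 0.0]
ft_force: [0.3, -1.2, -3.7]
gripper_width: 0.0181
gripper_force: 59.6
```

servo_tool(
  deltas=[
    [0,0,0.001,0],
    [0,0,0.002,0],
    [0,0,0.003,0],
    [0,0,0.003,0],
  ],
)

```text
t: 16.45
eef_pos: [0.6704, 0.0602, 0.1076]
tcp_rot: [-0.0, 0.726, 0.688, -0.0]
ft_force: [-0.4, -0.2, -3.5]
gripper_width: 0.0184
gripper_force: 59.6
```

servo_tool(
  deltas=[
    [0,0,0.0007,0],
    [0,0,0.0014,0],
    [0,0,0.0014,0],
  ],
)

```text
t: 16.75
eef_pos: [0.6705, 0.0603, 0.1063]
tcp_rot: [0.0, 0.726, 0.688, 0.0]
ft_force: [-0.5, 0.4, -2.3]
gripper_width: 0.0184
gripper_force: 59.6
```

servo_tool(
  deltas=[
    [0,0,0.0006,0],
    [0,0,0.001,0],
    [0,0,0.001,0],
  ],
)

```text
t: 17.05
eef_pos: [0.6705, 0.0602, 0.1062]
tcp_rot: [0.0, 0.726, 0.688, 0.0]
ft_force: [-3.9, -1.5, 5.4]
gripper_width: 0.0181
gripper_force: 60.6
```

Seated, since the force has turned upward. I release and then rise straight up.

servo_tool(
  deltas=[
    [0,0,-0.0005,0],
    [0,0,-0.0005,0],
    [0,0,-0.0005,0],
    [0,0,-0.0005,0],
    [0,0,-0.0005,0],
    [0,0,-0.0005,0],
  ],
  claw=0.06,
)

```text
t: 17.65
eef_pos: [0.6704, 0.0602, 0.1057]
tcp_rot: [-0.0, 0.726, 0.688, 0.0]
ft_force: [-0.4, 0.0, 0.3]
gripper_width: 0.06
gripper_force: 0.0
```

servo_tool(
  deltas=[
    [0,0,-0.01,0],
    [0,0,-0.03,0],
    [0,0,-0.06,0],
    [0,0,-0.09,0],
    [0,0,-0.12,0],
    [0,0,-0.15,0],
    [-0.01,0,-0.15,0],
    [-0.01,0,-0.15,0],
  ],
)

```text
t: 18.45
eef_pos: [0.6705, 0.0488, 0.2573]
tcp_rot: [0.001, 0.727, 0.687, 0.001]
ft_force: [0.7, -0.9, -1.2]
gripper_width: 0.0594
gripper_force: 0.0
```

Run:
```python
from h import *;from plant import robot
s=robot.observe()
d={n:robot.grab_frame(n) for n in('wrist','top','scene')}
print(s['t'],s['eef_pos'],s['ft_force'],s['gripper_width'])
for n,f in d.items():
    A=cloud(f,tf(s)@f['mount'] if n=='wrist' else None)
    q=A[(A[...,2]>.112)&(A[...,2]<.13)&(abs(A[...,0]-.668)<.02)&(f['frame'].min(-1)>100)]
    if len(q)>20:
        kx=np.polyfit(q[:,1],q[:,0],1);kz=np.polyfit(q[:,1],q[:,2],1);print(n,len(q),kx,kz,q[:,1].min(),q[:,1].max(),'x@.062',np.polyval(kx,.062))
cv2.imwrite('pics/end.png',np.hstack([d['wrist']['frame'][:,100:400],d['scene']['frame'][100:,100:400].repeat(1,0) if 0 else d['scene']['frame'][:,140:460]])[:,:,::-1])
```

```text
18.45 [0.67048151 0.04876773 0.25728502] [ 0.72671031 -0.91813064 -1.19865245] 0.05943962938775103
wrist 6391 [0.05266204 0.66655884] [0.00029373 0.11874686] -0.12911134718565948 0.20218095045755533 x@.062 0.6698238909216808
top 739 [0.0509053  0.66604324] [0.00069688 0.11952427] -0.12972609772473528 0.24944205807592543 x@.062 0.6691993682660213
scene 1402 [0.04887163 0.66876341] [-0.00016904  0.11824925] -0.13111695785632982 0.24885252238827163 x@.062 0.6717934482663052
```

View pics/end.png

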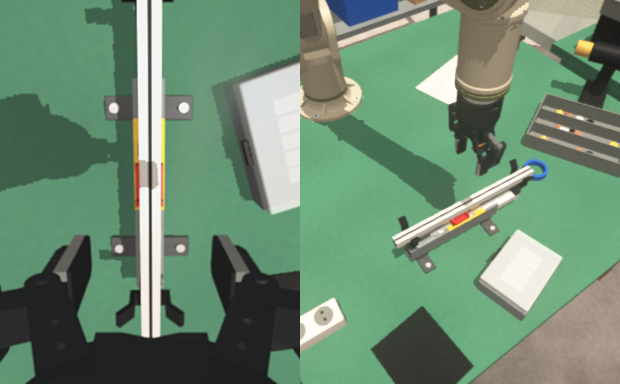

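The profile lies level in both forks: its top is at 119 mm and it is within 2 mm of the centre line and 0.01 rad of the support's direction. The button is unchanged and the gripper is clear.

```bash
python3 -c "
from plant import robot
print(robot.finish_job())"
```

```text
the job is handed in; nothing more can be done
None
```

I widened the support by one hole (about 49 mm, button popped up in the very next hole), laid the profile level in both forks, let it go and handed the job in at about 18.6 s; no verdict came back.

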